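# Put the sharpening plate away in its bench dock

### The job

Put the wide perforated steel sharpening plate away: slide it flat along the bench, without lifting it, end first into the slot of the wooden dock until it is fully home, then press the dock's hinged metal lid down over it until it clicks shut and stays shut. Leave the other tools, bottles and jars on the bench where they are.

Things in the scene. Friction and masses are not known exactly. Their poses are not given: they have to be found in the camera images.
- plate: Loose steel sharpening plate with a grid of dark dots on top, 110 (its x) x 90 (its y) x 12 mm, 0.35 to 0.6 kg, flat on the bench. Origin: centre of its underside. Too wide for an 85 mm gripper: push it by its edges. Either end may go in first. Two fingertips pushing on one edge, either side of its middle, turn that edge parallel to them as it slides.
- dock: Low wooden dock fixed to the bench, elsewhere each time. Origin: on the bench, where the plate's centre is when home. Its x is the way the plate goes in. Side walls 24 mm high, 13 mm thick, inner faces at y = +-47 mm: a slot 94 mm wide without a floor, the plate slides on the bench. Lips on the walls reach in to y = +-36 mm, 15 to 24 mm above the bench, so it can only go in from the open end.
- slot_mouth (a point): Middle of the slot's open end, at bench height (dock x = -55 mm, y = 0); the home plate's rear edge is flush with it. Two guides 14 mm high flare out from here to about dock x = -86 mm, y = +-68 mm; at the open end they stand about 94 mm apart.
- slot_stop (a point): Middle of the stop wall's inner face, at bench height (dock x = +55 mm, y = 0); the home plate touches it. Wall 12 mm thick, 24 mm high.
- catch (a point): Spring catch of the lid outside the slot's left wall, at dock x = -43 mm, y = 71 mm; a like one at y = -71 mm. Their steel housings reach out to y = +-84 mm, 32 mm high.
- lid (a joint): Angle of the dock's aluminium lid (rad): 0 shut, 1.57 upright, at most 1.9 (leaning back). It starts open at 1.15 to 1.75 and stays where it is left (stiff hinge: 1 to 2 N at its edge). From about 0.1 rad two spring catches hold it up; pressed down near its front edge with some 6 to 10 N it snaps past them to 0 and is held there.
- lid_hinge (a point): Middle of the lid's hinge line, along the dock's y at dock x = +67 mm, height 24.5 mm. Site axes turn with the lid: -x from hinge to front edge, +z out of the outer (upper) face. Lid 132 mm long, 118 wide, 6 thick, underside on the hinge line. A front flange hangs 17 mm below it, 6 mm outside the slot's open end when shut: it lands on the plate if that sticks out, and the lid cannot shut.
- lid_edge (a point): Point on the lid's outer face, in the middle of its width, 120 mm from the hinge and 12 mm from its front edge: push and press here. Axes as at lid_hinge.
- bottle: Bystander: small green glue bottle, 34 mm wide, 85 mm tall, upright. Origin under its centre.
- jar: Bystander: small glass jar with steel cap, 48 mm wide, 50 mm tall, upright. Origin under its centre.
- block: Bystander: small pale wooden block, 55 x 34 mm, 30 mm high. Origin under its centre.
- pliers: Bystander: small pliers with blue handles, about 135 mm long, 46 mm wide, 10 mm high, lying. Origin at the pivot; jaws to +x.
- hammer: Bystander: hammer lying along its x, handle to -x. Origin under its middle.
- brush: Bystander: bench brush lying along its x, handle to -x. Origin under its middle.
- tin: Bystander: small plain metal tin, 42 mm wide, 42 mm tall, upright. Origin under its centre.
- stone: Bystander: narrow grey whetstone, 100 x 28 mm, 14 mm high. Origin under its centre. Bottle, jar, block and tin flank the way to the dock, in changing order. The stone does not belong in the dock.
Mind the look-alikes: they are no part of the job. There is more than one size of the plate; the job needs the middle-sized.

How it is judged:
By the outcome, as a careful person would: the job done as asked, in the order asked, and still so for the second after the job is handed in, with the robot touching nothing.
It also fails if it takes over 72 s, if anything falls off the work surface, if the arm or the gripper's body presses on something with over 40 N, if the wrist force passes 120 N, or if a joint passes its speed limit or range.

### The arm

A 6-joint arm with a two-finger parallel gripper is mounted at the origin on the work surface. World frame = base frame: x ahead of the robot, y to its left, z up, the work surface at z = 0. Lengths are in m, angles in degrees, forces in N, time in s.
With the tool pointing down it reaches from about 0.3 to 0.75 m from the base axis. Payload 8.5 kg.
Tool frame: the origin (TCP) lies at the very end of the fingers, on their centre line; the grasp point (between the pads) lies 19 mm behind it (env.hold_point_z is the distance from the TCP to the grasp point, in m); z points along the fingers, y is the line along which they close (so a half turn about z gives the same grasp; the last joint's range is limited). The gripper opens to 85 mm and grips with 20 to 120 N. Pads are 22 mm wide; open, the fingers measure 114 mm over their backs; the gripper's body (76 mm by 85 mm) begins 54 mm behind the grasp point. The pads swing forward as they close: fully open they stand 13 mm farther back than shut.
Start: joints at [54.471, 21.807, 74.336, -0, 83.858, -12.336], TCP at [0.217, 0.506, 0.231] pointing down, gripper open.
Joint ranges: [-178.18, 178.18], [-50.72, 133.34], [12.68, 142.11], [-81.47, 261.47], [9.98, 163.14], [-165.26, 165.26]. Speed limits (degrees/s): [136.94, 136.94, 180, 180, 180, 180].

### API

Orientations are given as a 3x3 rotation matrix whose columns are the frame's x, y, z axes.
In Python, from rig import env, optics gives the robot as it stands.
- The arm moves only by the shell command python3 -m jog 'ROWS' [OPENING] [FORCE]. ROWS is JSON, a list of rows, each an object with "linear": the shift along the tool's x, y, z in units of 40 mm (1.0 is 40 mm), a list of three; "roll": the turn about the tool's z in units of 5 degrees (1.0 is 5 degrees). A call has 1 to 12 rows; each row shifts and turns the commanded pose from where the row before left it, along the tool's axes as they then stand; what a row does not reach is not made up. A row lasts 1/12 s, in which the tool goes at most 41.7 mm and 7.16 degrees, less where a joint would pass 70% of its speed; a pose out of reach is approached as far as the arm can. A call is refused whole if a number of a shift passes 1 or a number of a turn 1, either way. A call with a gripper value outside its range is refused whole. OPENING is the opening, from -1 (shut) to 1 (fully open), set as the call begins (- or left out, the last holds). The fingers move at their own pace and stop on an object; FORCE is the grip in N (left out, the last holds). Time passes only in rows, so rows that do not move let the fingers close. It gives the time, the measured TCP pose, the force, the opening and the grip force at its end, in the units of the state.
- env.observe(): the state, without advancing time (a new reading comes with each control period).
- optics.get_image(name): name is "side" or "top" or "wrist"; returns the picture (480x640x3 uint8, red, green, blue); there is no depth.
- optics.calibration(name): a dict with "fov_y" (degrees; the focal length in pixels is half the picture's height over the tangent of half this angle, whatever the lens; pixels are square), "cx", "cy" (the principal point, pixels), "T" (4x4, takes a point from camera to world coordinates). Camera axes: x right, y down, z forward; pixel columns grow to the right and rows downward; lengths in m; the calibration is good to about 2 mm. The wrist camera is an equidistant fisheye: a pixel r from the principal point sees the ray r / f radians off the axis. A picture is of the moment at which its call begins: read the wrist's pose just before it. calibration takes no time and is no camera call; for the wrist camera it gives the pose at the moment of the call.
- env.close_job(): hands the job in; it is judged then, once.
The state is a dict: "time_s": time; "q": joint angles; "qvel": joint speeds; "joint_efforts": joint torques, N m; "position": TCP position; "tool_rot": TCP orientation; "ft_force": force on the tool from outside, world axes, zero at the start; "wrist_torque": the same for the moment, N m; "grip_width": finger opening in m; "gripper_force": force on a finger pad.
Only numpy, scipy, OpenCV 4.12 (cv2) and the standard library are available. Lean on these libraries where they do the work, as an engineer would, in place of code of your own. Each camera call takes 0.05 s, during which the arm holds its last target. There are 200 camera calls.

## Working session

There is one attempt and no reset: what is moved stays moved. The work goes in short steps, Python scripts to look and compute and a shell command to move; the robot and the scene stay as the last step left them, time stands still between calls to the robot, and variables do not carry over. Pictures are saved under pics/ and viewed, at most 13 in all, crops included, and the job is handed in when it is done.

```bash
ls; mkdir -p pics
python3 - <<'E'
from rig import env, optics
import cv2
for n in("top","side"):
    im=optics.get_image(n); cv2.imwrite(f"pics/{n}0.png",im[:,:,::-1]); c=optics.calibration(n); print(n,c)
s=env.observe(); print(s['time_s'],s['position'],s['tool_rot'],env.hold_point_z)
E
```

```text
pics
top {'fov_y': 57.35911579340062, 'cx': 315.1286201254996, 'cy': 242.3447546244021, 'T': array([[ 0.00160884, -0.9881972 ,  0.15317867,  0.38360304],
       [-0.99946999, -0.00656944, -0.03188378, -0.05343683],
       [ 0.03251376, -0.15304619, -0.98768402,  0.9840057 ],
       [ 0.        ,  0.        ,  0.        ,  1.        ]])}
side {'fov_y': 54.43740831769506, 'cx': 319.58312779748843, 'cy': 241.3110795351341, 'T': array([[ 0.73011836, -0.40573949,  0.54982055, -0.0163811 ],
       [-0.68323158, -0.44646503,  0.5778093 , -0.63615605],
       [ 0.0110356 , -0.79752394, -0.60318635,  0.66533798],
       [ 0.        ,  0.        ,  0.        ,  1.        ]])}
0.1 [0.21646045 0.50532814 0.23079336] [[-9.19194017e-01  3.93804270e-01 -7.45800898e-04]
 [ 3.93804880e-01  9.19193467e-01 -1.04266552e-03]
 [ 2.74929177e-04 -1.25211194e-03 -9.99999178e-01]] 0.0187
```

View pics/top0.png

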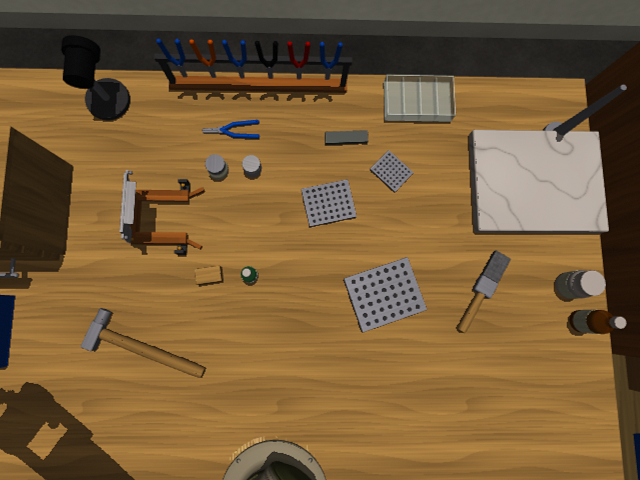

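View pics/side0.png

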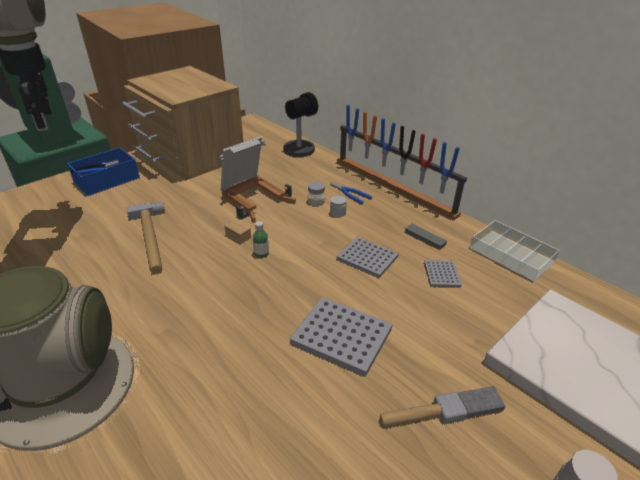

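Top view: candidate plates are large (385,294), middle (329,203) and small (391,172), with the stone at (346,138). By size the middle one at (329,203) fits. The dock is at about (160,213) with its mouth to the right and the lid upright at (128,208). I'll check sizes and view a close crop.

```bash
cat > h.py <<'E'
import numpy as np, cv2
def toworld(c,uv,z):
    f=240/np.tan(np.radians(c['fov_y']/2)); T=c['T']
    uv=np.atleast_2d(uv).astype(float)
    d=np.c_[(uv[:,0]-c['cx'])/f,(uv[:,1]-c['cy'])/f,np.ones(len(uv))]@T[:3,:3].T
    return T[:3,3]+d*((z-T[2,3])/d[:,2])[:,None]
def topix(c,P):
    f=240/np.tan(np.radians(c['fov_y']/2)); T=c['T']
    p=(np.atleast_2d(P)-T[:3,3])@T[:3,:3]
    return p[:,:2]/p[:,2:]*f+[c['cx'],c['cy']]
E
python3 - <<'E'
from h import *
from rig import optics
im=cv2.imread("pics/top0.png"); c=optics.calibration("top")
hsv=cv2.cvtColor(im,cv2.COLOR_BGR2HSV)
m=((hsv[:,:,1]<70)).astype(np.uint8)
m=cv2.morphologyEx(m,cv2.MORPH_CLOSE,np.ones((5,5),np.uint8))
n,l,st,ce=cv2.connectedComponentsWithStats(m)
for u,v in((329,203),(391,172),(385,294)):
    k=l[v-8:v+8,u-8:u+8].max(); pts=np.argwhere(l==k)[:,::-1]
    r=cv2.minAreaRect(toworld(c,pts,.012)[:,:2].astype(np.float32)*1000); print(r, cv2.boxPoints(r).round().tolist())
for u,v in((216,167),(251,167),(208,275),(249,275)): print(toworld(c,[u,v],.03)[0].round(3))
cv2.imwrite("pics/crop1.png",cv2.resize(im[145:295,110:370],None,fx=3,fy=3,interpolation=cv2.INTER_CUBIC))
E
```

```text
((626.2532348632812, -114.88877868652344), (90.37570190429688, 110.65489959716797), 12.408310890197754) [[570.0, -71.0], [594.0, -179.0], [682.0, -159.0], [658.0, -51.0]]
((703.6328735351562, -260.9924621582031), (78.71524810791016, 65.99895477294922), 45.798213958740234) [[653.0, -266.0], [700.0, -312.0], [755.0, -256.0], [707.0, -210.0]]
((420.003173828125, -239.06504821777344), (124.00123596191406, 153.495361328125), 18.892114639282227) [[336.0, -187.0], [386.0, -332.0], [504.0, -292.0], [454.0, -146.0]]
[0.701 0.139 0.03 ]
[0.702 0.06  0.03 ]
[0.459 0.147 0.03 ]
[0.459 0.059 0.03 ]
```

View pics/crop1.png

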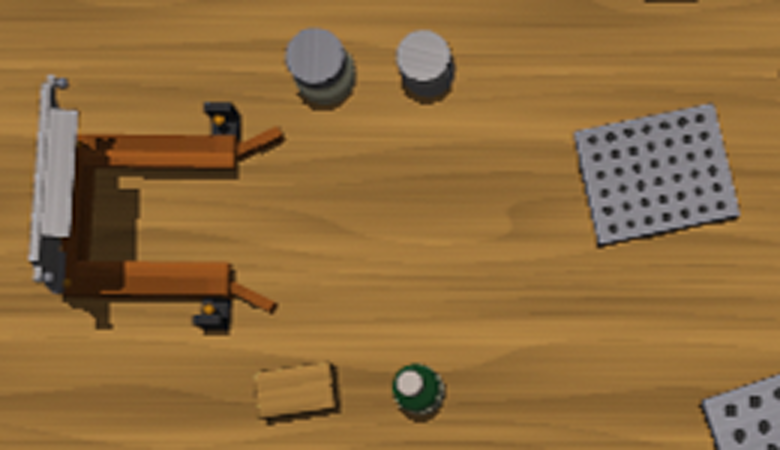

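The crop confirms it: the middle plate measures 110 x 90 mm, with its long axis 12° off the dock axis. The wall front ends are at crop (236,145) and (230,276). Next I fit the dock pose and overlay it to check.

Run:
```python
from h import *
from rig import optics
from scipy.optimize import least_squares
im=cv2.imread("pics/top0.png"); c=optics.calibration("top"); cs=optics.calibration("side"); ims=cv2.imread("pics/side0.png")
def D(p,P):
    a=p[2]; P=np.atleast_2d(P).astype(float)/1000; R=np.array([[np.cos(a),-np.sin(a),0],[np.sin(a),np.cos(a),0],[0,0,1]])
    return P@R.T+[p[0],p[1],0]
mod=[(-55,-60,24),(-55,-36,24),(-55,36,24),(-55,60,24),(-86,-68,14),(-86,68,14)]
obs=np.array([(236,136),(237,153),(230,262),(231,291),(282,130),(275,306)])/3+[110,145]
w=np.array([1,1,1,1,.4,.4])[:,None]
r=least_squares(lambda p:((topix(c,D(p,mod))-obs)*w).ravel(),[.58,.2,1.57])
p=r.x; print(p[:2],np.degrees(p[2]),(r.fun.reshape(-1,2)/w).round(2).tolist()); np.save("dock.npy",p)
def ov(img,cal,x0,y0,x1,y1,s,name):
    o=cv2.resize(img[y0:y1,x0:x1],None,fx=s,fy=s,interpolation=cv2.INTER_CUBIC)
    def pl(P,col): cv2.polylines(o,[((topix(cal,D(p,P))-[x0,y0])*s).astype(int)],True,col,1)
    for sg in(1,-1):
        pl([(-55,36*sg,24),(-55,60*sg,24),(67,60*sg,24),(67,36*sg,24)],(0,255,0))
        pl([(-55,47*sg,0),(55,47*sg,0)],(255,0,0))
        pl([(-55,47*sg,14),(-86,68*sg,14)],(0,255,255))
    for t in (1.3,1.5,1.7):
        C,S=np.cos(t),np.sin(t); pl([(67-C*132,y,24.5+S*132) for y in(-59,59)],(255,255,0))
    cv2.imwrite(name,o); return o
a=ov(im,c,110,150,240,260,4,"pics/x.png"); b=ov(ims,cs,200,130,310,240,4,"pics/y.png")
H=max(a.shape[0],b.shape[0]); z=lambda i:cv2.copyMakeBorder(i,0,H-i.shape[0],0,0,0)
cv2.imwrite("pics/ov.png",cv2.resize(np.hstack([z(a),z(b)]),None,fx=.82,fy=.82))
```

```text
[0.59159361 0.25284304] 90.11173029966004 [[0.35, -1.49], [-0.45, 3.28], [0.45, -1.24], [-0.37, -0.14], [0.09, -1.59], [0.07, -0.82]]
```

View pics/ov.png

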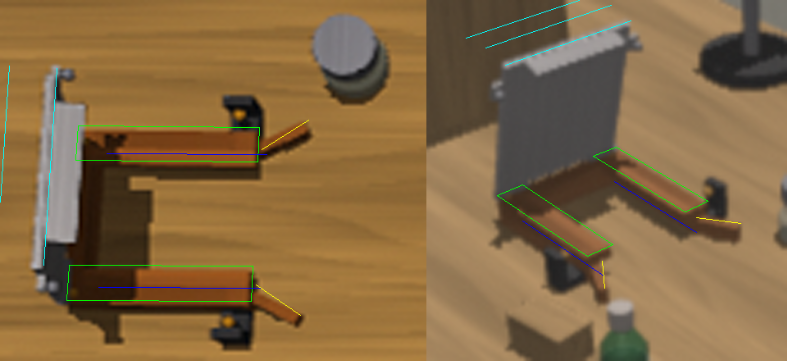

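The overlay fits to about 2 mm; the upper lip point (237,153) was misread, so I drop it. The lid leans at about 1.28 rad. I'll turn the tool so its y axis lies along the plate's rear edge.

```bash
python3 -m jog '[{"linear":[0,0,0],"roll":0.99},{"linear":[0,0,0],"roll":0.99},{"linear":[0,0,0],"roll":0.99},{"linear":[0,0,0],"roll":0.99},{"linear":[0,0,0],"roll":0.99},{"linear":[0,0,0],"roll":0.99},{"linear":[0,0,0],"roll":0.99},{"linear":[0,0,0],"roll":0.99},{"linear":[0,0,0],"roll":0.99},{"linear":[0,0,0],"roll":0.99},{"linear":[0,0,0],"roll":0.99}]' -0.06
python3 -m jog '[{"linear":[-0.8,0.28,0],"roll":0},{"linear":[-0.8,0.28,0],"roll":0},{"linear":[-0.8,0.28,0],"roll":0},{"linear":[-0.8,0.28,0],"roll":0},{"linear":[-0.8,0.28,0],"roll":0},{"linear":[-0.8,0.28,0],"roll":0},{"linear":[-0.8,0.28,0],"roll":0},{"linear":[-0.8,0.28,0],"roll":0},{"linear":[-0.8,0.28,0],"roll":0},{"linear":[-0.8,0.28,0],"roll":0},{"linear":[-0.8,0.28,0],"roll":0},{"linear":[-0.8,0.28,0],"roll":0}]'
python3 -m jog '[{"linear":[-0.8,0.28,0],"roll":0},{"linear":[-0.8,0.28,0],"roll":0},{"linear":[-0.8,0.28,0],"roll":0},{"linear":[-0.8,0.28,0],"roll":0},{"linear":[-0.8,0.28,0],"roll":0},{"linear":[-0.8,0.28,0],"roll":0},{"linear":[-0.8,0.28,0],"roll":0},{"linear":[-0.8,0.28,0],"roll":0},{"linear":[-0.8,0.28,0],"roll":0},{"linear":[-0.8,0.28,0],"roll":0},{"linear":[-0.8,0.28,0],"roll":0},{"linear":[-0.7,0,0],"roll":0}]'
python3 - <<'E'
from h import *
from rig import optics
from scipy.optimize import least_squares
c=optics.calibration("top")
def D(p,P):
    a=p[2]; P=np.atleast_2d(P).astype(float)/1000; R=np.array([[np.cos(a),-np.sin(a),0],[np.sin(a),np.cos(a),0],[0,0,1]])
    return P@R.T+[p[0],p[1],0]
mod=[(-55,-60,24),(-55,36,24),(-55,60,24),(-86,-68,14),(-86,68,14)]
obs=np.array([(236,136),(230,262),(231,291),(282,130),(275,306)])/3+[110,145]
r=least_squares(lambda p:(topix(c,D(p,mod))-obs).ravel(),[.58,.2,1.57])
print(r.x,r.fun.reshape(-1,2).round(2).tolist()); np.save("dock.npy",r.x)
E
```

```text
time_s: 1.02
position: [0.2165, 0.5054, 0.2309]
tool_rot: [[-0.21, 0.978, -0.001], [0.978, 0.21, -0.001], [-0.001, -0.001, -1.0]]
ft_force: [-0.0, -1.0, 0.8]
grip_width: 0.0402
gripper_force: 0.0
time_s: 2.02
position: [0.4305, 0.1576, 0.2312]
tool_rot: [[-0.214, 0.977, -0.0], [0.977, 0.214, 0.0], [0.0, -0.0, -1.0]]
ft_force: [0.3, 1.4, -0.0]
grip_width: 0.0399
gripper_force: 0.0
time_s: 3.02
position: [0.633, -0.1873, 0.2302]
tool_rot: [[-0.214, 0.977, -0.001], [0.977, 0.214, 0.001], [0.001, -0.001, -1.0]]
ft_force: [0.9, -0.3, -0.3]
grip_width: 0.0401
gripper_force: 0.0
[0.58902075 0.25301852 1.57561488] [[0.14, -0.45], [0.36, -0.16], [-0.42, 0.94], [-0.11, -0.6], [0.04, 0.22]]
```

```bash
python3 -m jog '[{"linear":[-0.38,0.22,0],"roll":0},{"linear":[0,0,0.8],"roll":0},{"linear":[0,0,0.8],"roll":0},{"linear":[0,0,0.8],"roll":0},{"linear":[0,0,0.8],"roll":0},{"linear":[0,0,0.8],"roll":0},{"linear":[0,0,0.6],"roll":0},{"linear":[0,0,0.5],"roll":0},{"linear":[0,0,0.3],"roll":0},{"linear":[0,0,0.2],"roll":0},{"linear":[0,0,0],"roll":0},{"linear":[0,0,0],"roll":0}]'
python3 - <<'E'
from h import *
from rig import optics
im=optics.get_image("top")[:,:,::-1]
a=cv2.resize(im[150:260,280:420],None,fx=4,fy=4,interpolation=cv2.INTER_CUBIC)
cv2.imwrite("pics/c2.png",a)
E
```

```text
time_s: 4.02
position: [0.6439, -0.1988, 0.008]
tool_rot: [[-0.214, 0.977, 0.001], [0.977, 0.214, -0.0], [-0.001, 0.001, -1.0]]
ft_force: [0.2, -0.3, 0.8]
grip_width: 0.04
gripper_force: 0.0
```

View pics/c2.png

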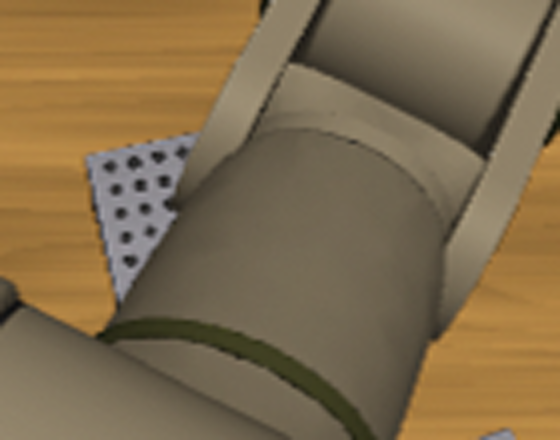

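The arm hides the rear edge from above (only the plate's front at crop (130,220) shows). I'll find the bench by touch and then hover just above it.

```bash
python3 -m jog '[{"linear":[0,0,0.1],"roll":0},{"linear":[0,0,0],"roll":0},{"linear":[0,0,0],"roll":0}]'; python3 -m jog '[{"linear":[0,0,0.05],"roll":0},{"linear":[0,0,0],"roll":0},{"linear":[0,0,0],"roll":0}]'
```

```text
time_s: 4.32
position: [0.6437, -0.1986, 0.0037]
tool_rot: [[-0.214, 0.977, 0.001], [0.977, 0.214, -0.0], [-0.0, 0.0, -1.0]]
ft_force: [0.0, 0.6, 1.0]
grip_width: 0.04
gripper_force: 0.0
time_s: 4.57
position: [0.6435, -0.1986, 0.0013]
tool_rot: [[-0.214, 0.977, -0.0], [0.977, 0.214, 0.0], [0.0, -0.0, -1.0]]
ft_force: [-0.3, 0.8, 0.5]
grip_width: 0.04
gripper_force: 0.0
```

```bash
python3 -m jog '[{"linear":[0,0,0.05],"roll":0},{"linear":[0,0,0],"roll":0},{"linear":[0,0,0],"roll":0}]'
python3 - <<'E'
from rig import optics
import cv2
cv2.imwrite("pics/w1.png",optics.get_image("wrist")[:,:,::-1])
E
```

```text
time_s: 4.82
position: [0.6435, -0.1986, -0.0008]
tool_rot: [[-0.214, 0.977, -0.0], [0.977, 0.214, 0.0], [0.0, -0.0, -1.0]]
ft_force: [0.4, 0.5, 0.7]
grip_width: 0.0403
gripper_force: 0.0
```

View pics/w1.png

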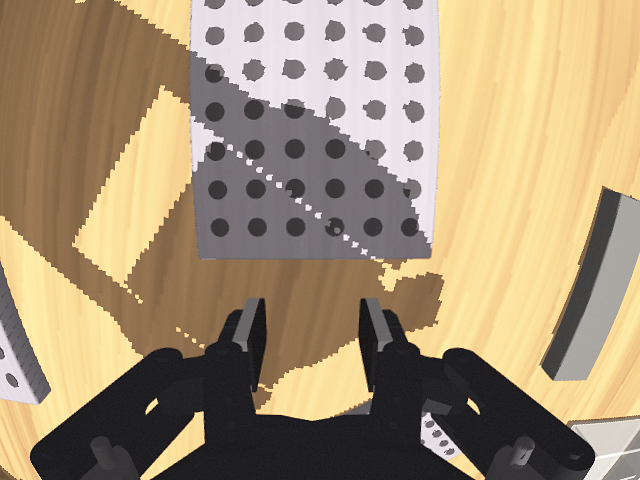

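Wrist view: the rear edge at row 258 spans columns 200 to 431 and is centred between the fingertips (columns 262 and 365) and parallel to them. Now I push straight.

```bash
python3 -m jog '[{"linear":[0.25,0,0],"roll":0},{"linear":[0.2,0,0],"roll":0},{"linear":[0.2,0,0],"roll":0},{"linear":[0.25,0,0],"roll":0},{"linear":[0.25,0,0],"roll":0},{"linear":[0.25,0,0],"roll":0},{"linear":[0.25,0,0],"roll":0},{"linear":[0.25,0,0],"roll":0},{"linear":[0.25,0,0],"roll":0},{"linear":[0.25,0,0],"roll":0},{"linear":[0.25,0,0],"roll":0},{"linear":[0.25,0,0],"roll":0}]'
python3 - <<'E'
from rig import optics
import cv2
cv2.imwrite("pics/w2.png",optics.get_image("wrist")[:,:,::-1])
E
```

```text
time_s: 5.87
position: [0.6185, -0.0843, -0.0006]
tool_rot: [[-0.214, 0.977, 0.0], [0.977, 0.214, -0.0], [-0.0, 0.0, -1.0]]
ft_force: [1.0, -1.2, -0.3]
grip_width: 0.0401
gripper_force: 1.0
```

View pics/w2.png

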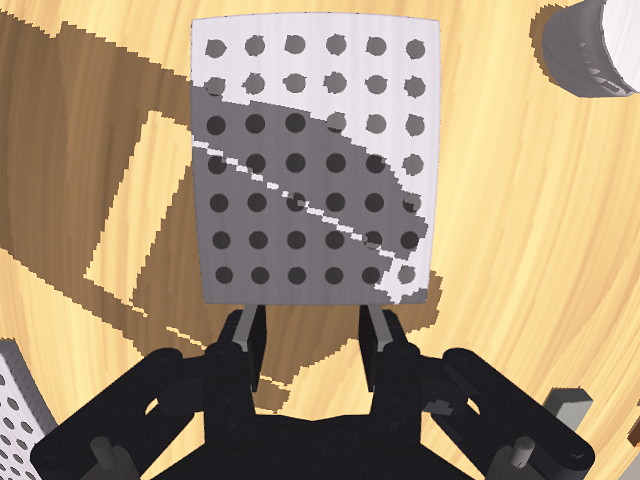

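The edge sits on both fingers, and the plate is square and centred (columns 203 to 428). I go straight a little more, then arc 12° into line with the slot.

```bash
python3 -m jog '[{"linear":[0.2,0,0],"roll":0},{"linear":[0.24,0,0],"roll":0},{"linear":[0.24,0,0],"roll":0},{"linear":[0.24,0,0],"roll":0},{"linear":[0.24,0,0],"roll":0},{"linear":[0.24,0,0],"roll":0},{"linear":[0.24,0,0],"roll":0},{"linear":[0.2,0,0],"roll":0}]'
python3 -m jog '[{"linear":[0.2,0,0],"roll":0.27},{"linear":[0.2,0,0],"roll":0.27},{"linear":[0.2,0,0],"roll":0.27},{"linear":[0.2,0,0],"roll":0.27},{"linear":[0.2,0,0],"roll":0.27},{"linear":[0.2,0,0],"roll":0.27},{"linear":[0.2,0,0],"roll":0.27},{"linear":[0.2,0,0],"roll":0.27},{"linear":[0.2,0,0],"roll":0.25},{"linear":[0,0,0],"roll":0}]'
python3 - <<'E'
from rig import optics
import cv2
cv2.imwrite("pics/w3.png",optics.get_image("wrist")[:,:,::-1])
E
```

```text
time_s: 6.58
position: [0.6028, -0.0123, -0.0006]
tool_rot: [[-0.214, 0.977, 0.0], [0.977, 0.214, -0.0], [-0.0, 0.0, -1.0]]
ft_force: [0.7, -3.2, 0.5]
grip_width: 0.0405
gripper_force: 1.3
time_s: 7.42
position: [0.5937, 0.0597, -0.0008]
tool_rot: [[-0.006, 1.0, -0.001], [1.0, 0.006, 0.001], [0.001, -0.001, -1.0]]
ft_force: [0.3, 0.5, 0.4]
grip_width: 0.0399
gripper_force: 0.0
```

View pics/w3.png

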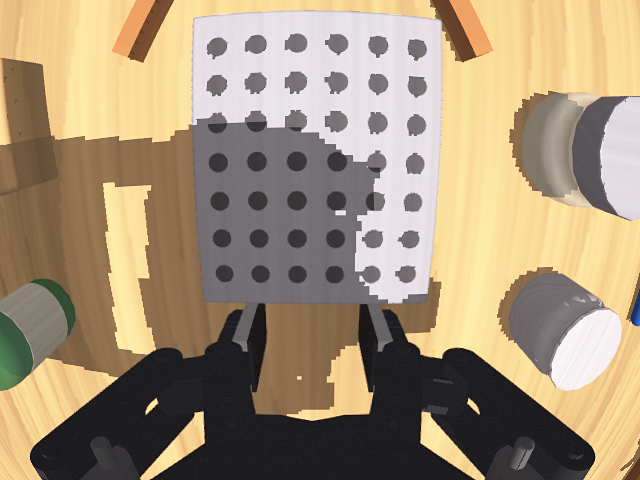

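The plate front is between the guides (guide ends at columns 125 and 480, plate 193 to 441): about 5 mm to the right. I'll crab left while entering.

```bash
python3 -m jog '[{"linear":[0.12,-0.02,0],"roll":0},{"linear":[0.12,-0.02,0],"roll":0},{"linear":[0.12,-0.02,0],"roll":0},{"linear":[0.12,-0.02,0],"roll":0},{"linear":[0.12,-0.02,0],"roll":0},{"linear":[0.12,-0.02,0],"roll":0}]'
python3 -m jog '[{"linear":[0.15,0,0],"roll":0},{"linear":[0.15,0,0],"roll":0},{"linear":[0.15,0,0],"roll":0},{"linear":[0.15,0,0],"roll":0}]'
python3 - <<'E'
from rig import optics
import cv2
cv2.imwrite("pics/w4.png",optics.get_image("wrist")[:,:,::-1])
E
```

```text
time_s: 7.97
position: [0.5892, 0.0871, -0.0008]
tool_rot: [[-0.005, 1.0, -0.0], [1.0, 0.005, -0.0], [-0.0, -0.0, -1.0]]
ft_force: [-0.2, -3.0, -1.4]
grip_width: 0.0402
gripper_force: 0.9
time_s: 8.3
position: [0.5891, 0.1115, -0.0007]
tool_rot: [[-0.006, 1.0, -0.0], [1.0, 0.006, 0.0], [0.0, -0.0, -1.0]]
ft_force: [0.5, -0.9, -1.3]
grip_width: 0.0401
gripper_force: 0.9
```

View pics/w4.png

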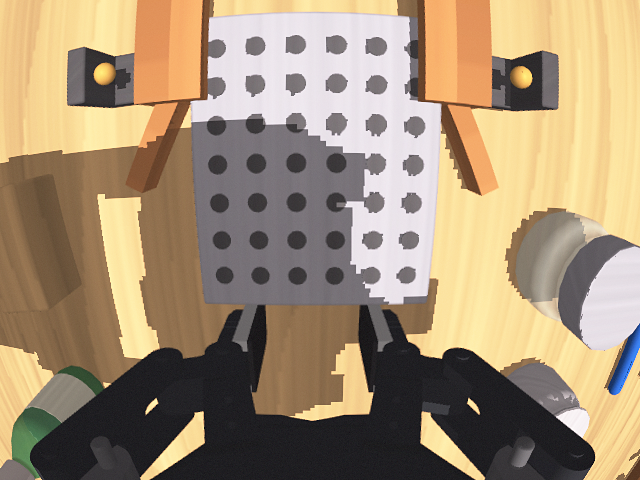

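The plate is in the slot, centred under the lips (inner edges at columns 207 and 421). I drive it home, watching the force.

```bash
python3 -m jog '[{"linear":[0.2,0,0],"roll":0},{"linear":[0.2,0,0],"roll":0},{"linear":[0.2,0,0],"roll":0},{"linear":[0.2,0,0],"roll":0},{"linear":[0.2,0,0],"roll":0},{"linear":[0.2,0,0],"roll":0},{"linear":[0.2,0,0],"roll":0},{"linear":[0.1,0,0],"roll":0},{"linear":[0.05,0,0],"roll":0},{"linear":[0,0,0],"roll":0}]'
python3 -m jog '[{"linear":[0.05,0,0],"roll":0},{"linear":[0.05,0,0],"roll":0},{"linear":[0,0,0],"roll":0}]'
```

```text
time_s: 9.18
position: [0.5889, 0.1733, -0.0006]
tool_rot: [[-0.006, 1.0, 0.0], [1.0, 0.006, 0.0], [0.0, 0.0, -1.0]]
ft_force: [0.1, -0.4, -0.6]
grip_width: 0.04
gripper_force: 0.0
time_s: 9.43
position: [0.5889, 0.1768, -0.0006]
tool_rot: [[-0.005, 1.0, 0.0], [1.0, 0.005, 0.0], [0.0, 0.0, -1.0]]
ft_force: [-0.1, -1.0, -0.8]
grip_width: 0.0401
gripper_force: 0.2
```

```bash
python3 -m jog '[{"linear":[0.05,0,0],"roll":0},{"linear":[0.05,0,0],"roll":0},{"linear":[0,0,0],"roll":0}]'
python3 -m jog '[{"linear":[0.05,0,0],"roll":0},{"linear":[0,0,0],"roll":0}]'
```

```text
time_s: 9.68
position: [0.5889, 0.181, -0.0007]
tool_rot: [[-0.005, 1.0, 0.0], [1.0, 0.005, 0.0], [0.0, 0.0, -1.0]]
ft_force: [0.4, -0.5, 0.1]
grip_width: 0.0405
gripper_force: 0.4
time_s: 9.85
position: [0.5889, 0.183, -0.0006]
tool_rot: [[-0.005, 1.0, 0.0], [1.0, 0.005, 0.0], [0.0, 0.0, -1.0]]
ft_force: [0.4, -1.4, 1.1]
grip_width: 0.04
gripper_force: 0.4
```

```bash
python3 -m jog '[{"linear":[0.05,0,0],"roll":0},{"linear":[0,0,0],"roll":0}]'
python3 -m jog '[{"linear":[0.05,0,0],"roll":0},{"linear":[0,0,0],"roll":0}]'
python3 -m jog '[{"linear":[0.05,0,0],"roll":0},{"linear":[0,0,0],"roll":0}]'
```

```text
time_s: 10.02
position: [0.5888, 0.185, -0.0006]
tool_rot: [[-0.005, 1.0, 0.0], [1.0, 0.005, 0.0], [0.0, 0.0, -1.0]]
ft_force: [0.2, -0.1, 0.8]
grip_width: 0.0405
gripper_force: 0.5
time_s: 10.18
position: [0.5888, 0.187, -0.0007]
tool_rot: [[-0.005, 1.0, 0.0], [1.0, 0.005, 0.0], [0.0, 0.0, -1.0]]
ft_force: [-0.5, -0.4, -0.2]
grip_width: 0.0404
gripper_force: 0.5
time_s: 10.35
position: [0.5888, 0.189, -0.0006]
tool_rot: [[-0.005, 1.0, 0.0], [1.0, 0.005, 0.0], [0.0, 0.0, -1.0]]
ft_force: [-0.5, -0.8, 1.0]
grip_width: 0.0402
gripper_force: 0.5
```

```bash
python3 -m jog '[{"linear":[0.05,0,0],"roll":0},{"linear":[0,0,0],"roll":0}]'
python3 -m jog '[{"linear":[0.05,0,0],"roll":0},{"linear":[0,0,0],"roll":0}]'
python3 - <<'E'
from rig import optics
import cv2
cv2.imwrite("pics/w5.png",optics.get_image("wrist")[:,:,::-1])
E
```

```text
time_s: 10.52
position: [0.5886, 0.1892, -0.0006]
tool_rot: [[-0.005, 1.0, -0.001], [1.0, 0.005, -0.003], [-0.003, -0.001, -1.0]]
ft_force: [-1.3, -11.5, 3.2]
grip_width: 0.04
gripper_force: 5.5
time_s: 10.68
position: [0.5884, 0.1894, -0.0006]
tool_rot: [[-0.005, 1.0, -0.002], [1.0, 0.005, -0.006], [-0.006, -0.002, -1.0]]
ft_force: [-3.7, -19.5, 4.5]
grip_width: 0.0401
gripper_force: 10.3
```

View pics/w5.png

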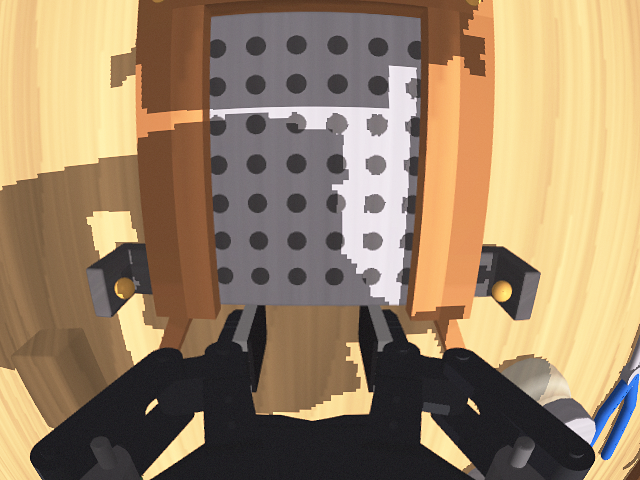

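The force rises sharply at y=0.189, and the plate's front meets the stop wall (row 12) with its rear edge at the wall ends (row 304): home. I retract, rise, close the fingers and go over behind the lid.

```bash
python3 -m jog '[{"linear":[-0.3,0,0],"roll":0},{"linear":[-0.8,0,0],"roll":0},{"linear":[0,0,-0.8],"roll":0},{"linear":[0,0,-0.9],"roll":0},{"linear":[0,0,-0.9],"roll":0},{"linear":[0,0,-0.9],"roll":0},{"linear":[0,0,-0.9],"roll":0},{"linear":[0,0,-0.9],"roll":0},{"linear":[0,0,-0.7],"roll":0},{"linear":[0,0,0],"roll":0}]' -1 
python3 -m jog '[{"linear":[0.9,0,0],"roll":0},{"linear":[0.9,0,0],"roll":0},{"linear":[0.9,0,0],"roll":0},{"linear":[0.9,0,0],"roll":0},{"linear":[0.9,0,0],"roll":0},{"linear":[0.6,0,0],"roll":0},{"linear":[0,0,0],"roll":0}]'
python3 - <<'E'
from rig import optics
import cv2,numpy as np
a=optics.get_image("side")[100:300,180:420,::-1]; a=cv2.resize(a,None,fx=2.5,fy=2.5); cv2.imwrite("pics/s6.png",a)
E
```

```text
time_s: 11.57
position: [0.5906, 0.1492, 0.2458]
tool_rot: [[-0.006, 1.0, 0.011], [1.0, 0.006, 0.001], [0.001, 0.011, -1.0]]
ft_force: [0.7, -0.1, 0.1]
grip_width: 0.0003
gripper_force: 0.0
time_s: 12.15
position: [0.5865, 0.3575, 0.2377]
tool_rot: [[-0.011, 1.0, -0.002], [1.0, 0.011, 0.001], [0.001, -0.002, -1.0]]
ft_force: [0.0, 0.2, -0.5]
grip_width: 0.0002
gripper_force: 0.0
```

View pics/s6.png

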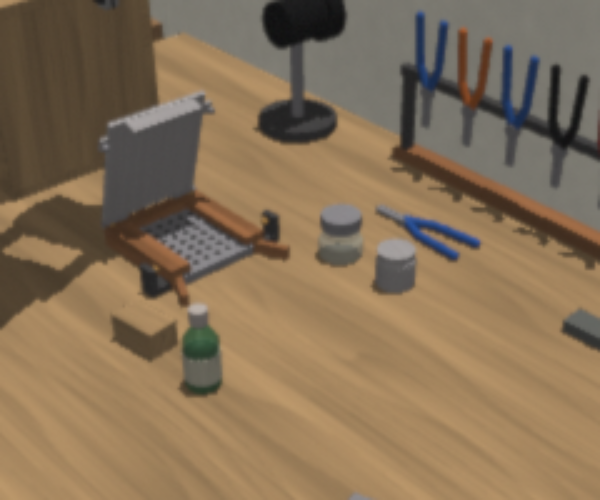

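The plate lies flush in the dock (crop (205,245)), and the lid still leans at about (155,160). I lower behind it and sweep it over.

```bash
python3 -m jog '[{"linear":[0,0,0.7],"roll":0},{"linear":[0,0,0.8],"roll":0},{"linear":[0,0,0.8],"roll":0},{"linear":[0,0,0.5],"roll":0},{"linear":[-0.3,0,0],"roll":0},{"linear":[-0.3,0,0],"roll":0},{"linear":[-0.3,0,0],"roll":0},{"linear":[-0.25,0,0],"roll":0},{"linear":[0,0,0],"roll":0}]'
python3 -m jog '[{"linear":[-0.28,0,0.07],"roll":0},{"linear":[-0.28,0,0.07],"roll":0},{"linear":[-0.28,0,0.07],"roll":0},{"linear":[-0.22,0,0.17],"roll":0},{"linear":[-0.22,0,0.17],"roll":0},{"linear":[-0.22,0,0.17],"roll":0}]'
```

```text
time_s: 12.95
position: [0.5891, 0.3042, 0.1293]
tool_rot: [[-0.003, 1.0, 0.003], [1.0, 0.003, 0.001], [0.001, 0.003, -1.0]]
ft_force: [0.0, 0.6, 0.3]
grip_width: -0.0002
gripper_force: 0.0
time_s: 13.45
position: [0.5883, 0.2458, 0.0976]
tool_rot: [[-0.005, 1.0, -0.001], [1.0, 0.005, -0.0], [-0.0, -0.001, -1.0]]
ft_force: [1.1, 1.1, -0.3]
grip_width: 0.0003
gripper_force: 0.3
```

```bash
python3 -m jog '[{"linear":[-0.16,0,0.22],"roll":0},{"linear":[-0.16,0,0.22],"roll":0},{"linear":[-0.16,0,0.22],"roll":0},{"linear":[0,0,0],"roll":0}]'
```

```text
time_s: 13.78
position: [0.5877, 0.2262, 0.0697]
tool_rot: [[-0.004, 1.0, -0.004], [1.0, 0.004, -0.001], [-0.001, -0.004, -1.0]]
ft_force: [-0.2, 0.2, -0.5]
grip_width: 0.0003
gripper_force: 0.0
```

```bash
python3 -m jog '[{"linear":[-0.1,0,0.15],"roll":0},{"linear":[-0.1,0,0.15],"roll":0},{"linear":[-0.1,0,0.15],"roll":0},{"linear":[-0.1,0,0.15],"roll":0},{"linear":[0,0,0],"roll":0}]'
python3 -m jog '[{"linear":[0,0,0.1],"roll":0},{"linear":[0,0,0.1],"roll":0},{"linear":[0,0,0],"roll":0}]'
```

```text
time_s: 14.2
position: [0.5881, 0.2107, 0.0467]
tool_rot: [[-0.005, 1.0, -0.002], [1.0, 0.005, -0.001], [-0.001, -0.002, -1.0]]
ft_force: [-0.5, -0.0, -0.7]
grip_width: 0.0006
gripper_force: 0.0
time_s: 14.45
position: [0.5889, 0.2114, 0.0401]
tool_rot: [[-0.006, 1.0, 0.001], [1.0, 0.006, -0.0], [-0.0, 0.001, -1.0]]
ft_force: [0.0, -1.0, 2.5]
grip_width: -0.0001
gripper_force: 0.9
```

```bash
python3 -m jog '[{"linear":[0,0,0.1],"roll":0},{"linear":[0,0,0.05],"roll":0},{"linear":[0,0,0],"roll":0}]'
python3 -m jog '[{"linear":[0,0,0.05],"roll":0},{"linear":[0,0,0.05],"roll":0},{"linear":[0,0,0],"roll":0}]'
```

```text
time_s: 14.7
position: [0.5885, 0.2116, 0.0338]
tool_rot: [[-0.005, 1.0, -0.0], [1.0, 0.005, 0.0], [0.0, -0.0, -1.0]]
ft_force: [-0.2, 0.4, 1.3]
grip_width: -0.0001
gripper_force: 0.0
time_s: 14.95
position: [0.5887, 0.2118, 0.0305]
tool_rot: [[-0.005, 1.0, 0.0], [1.0, 0.005, 0.0], [0.0, 0.0, -1.0]]
ft_force: [-0.9, 0.7, 4.2]
grip_width: 0.0
gripper_force: 2.1
```

```bash
python3 -m jog '[{"linear":[0,0,0.05],"roll":0},{"linear":[0,0,0.05],"roll":0},{"linear":[0,0,0],"roll":0}]'
python3 -m jog '[{"linear":[0,0,-0.3],"roll":0},{"linear":[0,0,-0.9],"roll":0},{"linear":[0,0,-0.9],"roll":0},{"linear":[0,0,-0.9],"roll":0},{"linear":[0,0,-0.9],"roll":0},{"linear":[-0.9,-0.4,-0.1],"roll":0},{"linear":[-0.9,-0.4,0],"roll":0},{"linear":[-0.9,-0.4,0],"roll":0},{"linear":[-0.9,-0.4,0],"roll":0},{"linear":[-0.9,-0.4,0],"roll":0},{"linear":[0,0,0],"roll":0},{"linear":[0,0,0],"roll":0}]'
python3 - <<'E'
from rig import optics
import cv2
a=optics.get_image("side")[130:330,180:420,::-1]; a=cv2.resize(a,None,fx=2.5,fy=2.5); cv2.imwrite("pics/s7.png",a)
E
```

```text
time_s: 15.2
position: [0.5891, 0.2117, 0.03]
tool_rot: [[-0.006, 1.0, 0.003], [1.0, 0.006, 0.0], [0.0, 0.003, -1.0]]
ft_force: [-10.2, -3.0, 30.6]
grip_width: 0.0003
gripper_force: 15.3
time_s: 16.2
position: [0.5093, 0.0298, 0.1863]
tool_rot: [[-0.002, 1.0, 0.0], [1.0, 0.002, 0.0], [0.0, 0.0, -1.0]]
ft_force: [1.3, 0.6, -0.5]
grip_width: -0.0002
gripper_force: 0.0
```

View pics/s7.png

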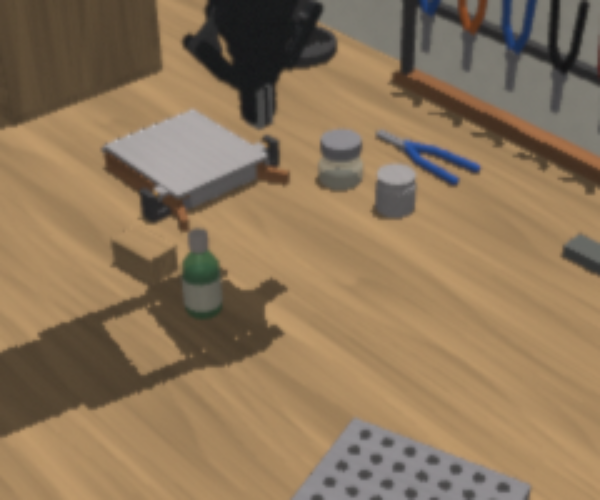

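The lid lies flat and shut with the flange over the slot's end (crop (190,155)). The 30 N hard stop at z=0.030 agrees, and the neighbours haven't moved. I'm handing it in.

```bash
python3 -c "
from rig import env
print(env.close_job())"
```

```text
the job is handed in; nothing more can be done
None
```

The middle-sized plate was slid flat into the dock until it met the stop, the lid was pressed shut and stayed shut after I let go, the other tools were left alone, and the job was handed in at about 16 s of the 72 s allowed.

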